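# Return an empty detergent cartridge through the sprung flap

### The arm

A 6-joint arm with a two-finger parallel gripper is mounted at the origin on the work surface. World frame = base frame: x ahead of the robot, y to its left, z up, the work surface at z = 0. Lengths are in m, angles in rad, forces in N, time in s.
With the tool pointing down it reaches from about 0.3 to 0.875 m from the base axis. Payload 6.4 kg.
Tool frame: the origin (TCP) lies at the very end of the fingers, on their centre line; the grasp point (between the pads) lies 19 mm behind it; z points along the fingers, y is the line along which they close (so a half turn about z gives the same grasp; the last joint's range is limited). The gripper opens to 85 mm and grips with 20 to 120 N. Pads are 22 mm wide; open, the fingers measure 114 mm over their backs; the gripper's body (76 mm by 85 mm) begins 54 mm behind the grasp point. The pads swing forward as they close: fully open they stand 13 mm farther back than shut.
Start: joints at [1.137, 0.181, 1.607, -0, 1.354, -0.206], TCP at [0.13, 0.56, 0.196] pointing down, gripper open.
Joint ranges: [-2.99, 2.99], [-0.89, 2.07], [0.3, 2.58], [-1.14, 4.28], [0, 2.63], [-3.12, 3.12]. Speed limits (rad/s): [2.57, 2.57, 3.01, 3.14, 3.14, 3.14].

### API

Orientations are given as a unit quaternion [w, x, y, z].
In Python, from bench import ctrl gives the robot as it stands.
- The arm moves only by the tool jog_arm, called after ">>>" as name(argument=value, ...) on one line, values as JSON. Schema: {"type":"object","properties":{"steps":{"type":"array","items":{"type":"number"},"minItems":7,"maxItems":70},"only":{"type":"string"},"quiet":{"type":"boolean"},"lines":{"type":"string"}},"required":["steps"],"additionalProperties":false}. steps is one flat list of numbers that holds 1 to 10 rows one after another, with no inner brackets; each row has 7 numbers: dx, dy, dz in m, then a rotation vector rx, ry, rz in rad, then the opening from 0.0 (shut) to 1.0 (fully open); each row is the pose to reach, as a shift and turn from the pose commanded when the call began, along the tool's axes at that moment; what a row does not reach only later rows make up. A row lasts 1/8 s, in which the tool goes at most 0.0625 m and 0.188 rad, less where a joint would pass 70% of its speed; a pose out of reach is approached as far as the arm can. The fingers move at their own pace and stop on an object; the grip force is fixed at half the most. Time passes only in rows, so rows that do not move let the fingers close. The tool returns the time, the measured TCP pose, the force, the opening and the grip force at its end. only (a regular expression) keeps the lines of the reply that match it, lines (a string "A,B") keeps lines A to B, and quiet returns only ok. Input that does not fit is refused with a message, and nothing moves.
- ctrl.get_obs(): the state, without advancing time (a new reading comes with each control period).
- ctrl.camera(name): name is "scene" or "top"; returns the picture (420x560x3 uint8, blue, green, red); there is no depth.
- ctrl.camera_params(name): a dict with "fovy" (degrees; the focal length in pixels is half the picture's height over the tangent of half this angle, whatever the lens; pixels are square), "cx", "cy" (the principal point, pixels), "view" (4x4, takes a point from world to camera coordinates). Camera axes: x right, y up, looking along -z (the intrinsics and any distortion apply to the point x, -y, -z); pixel columns grow to the right and rows downward; lengths in m; the calibration is good to about 2 mm. A picture is of the moment at which its call begins. camera_params takes no time and is no camera call.
- ctrl.hand_in(): hands the job in; it is judged then, once.
The state is a dict: "time_s": time; "q": joint angles; "dq": joint speeds; "joint_efforts": joint torques, N m; "eef_pos": TCP position; "eef_rot": TCP orientation; "wrist_force": force on the tool from outside, world axes, zero at the start; "torque": the same for the moment, N m; "opening": opening from 0.0 (shut) to 1.0 (fully open); "grasp_force": force on a finger pad.
Only numpy, scipy, OpenCV 4.12 (cv2) and the standard library are available. Lean on these libraries where they do the work, as an engineer would, in place of code of your own. Each camera call takes 0.05 s, during which the arm holds its last target. There are 200 camera calls.

### The job

An empty detergent cartridge stands on the sill of the laundry's return box. Push the box's self-closing flap inwards with one finger and keep it open while you push the cartridge off the sill through the opening with the other finger, so that it drops into the box; then back out so that the flap closes. Do not lift the cartridge or shove the flap open with it, and leave the other things on the table where they are.

Things in the scene. Friction and masses are not known exactly. Their poses are not given: they have to be found in the camera images.
- box: Return box, fixed: blue body, grey sill and hood; 242 mm deep (x), 230 wide (y). Origin on the table, under the middle of the sill's inner edge; x points from the sill into the box, away from the robot, z up. Hollow below sill and flap; walls 6 mm thick, inner floor 6 mm above the table. Hood cheeks 6 mm thick flank the flap, their outer faces at y = +-115 mm.
- sill_edge (a point): Middle of the sill's inner edge, on its top face, 140 mm above the table, straight above the box's origin. The sill is a flat ledge 234 mm wide reaching 82 mm from here towards the robot, open in front and above. From its inner edge the shut flap slopes up and away to the hinge.
- flap (a joint): Angle of the flap, rad: 0 shut, growing as its lower edge swings down and into the box (1.08 hangs plumb, stop at 1.5). The flap is a white panel 206 mm wide (along y), 96 mm from hinge to lower edge, 4 mm thick, hinged along its top edge. A spring shuts it when let go: pushing it near the sill's height takes about 1 to 3 N.
- hinge (a point): Middle of the flap's hinge line, which runs along the box's y: 85 mm beyond the sill's inner edge and 45 mm above the sill. From here a flat hood roof, its top 6 mm higher, runs on to the box's back.
- flap_edge (a point): Middle of the flap's free lower edge, on its outer face; it lies at the sill's inner edge when shut and moves with the flap.
- cartridge: The empty cartridge to be returned: white plastic block 34 mm (x) by 46 mm (y) by 26 mm high with a grey round neck (18 mm across, 6 mm high) on top, off centre to +y, 50 to 100 g. Origin at the centre of its underside. It stands upright on the sill, 46 mm side nearly parallel to the sill's edge, anywhere from the left to the right part of the sill.
- spare: Another cartridge of the same shape, full, standing on the table at the right of the box. Leave alone. Origin at the centre of its underside.
- bottle: Detergent bottle, 68 mm across, 170 mm high, standing at the left of the box. Leave alone. Origin at the centre of its underside.
- jar: Jar, 70 mm across, 90 mm high, standing at the right of the box. Leave alone. Origin at the centre of its underside.
- brush: Hand brush lying on the table at the left of the box. Leave alone. Origin under its middle.

How it is judged:
By the outcome, as a careful person would: the job done as asked, in the order asked, and still so for the second after the job is handed in, with the robot touching nothing.
It also fails if it takes over 35 s, if anything falls off the work surface, if the arm or the gripper's body presses on something with over 40 N, if the wrist force passes 120 N, or if a joint passes its speed limit or range.

## Working session

There is one attempt and no reset: what is moved stays moved. The work goes in short steps, Python scripts to look and compute and a tool call to move; the robot and the scene stay as the last step left them, time stands still between calls to the robot, and variables do not carry over. Pictures are saved under pics/ and viewed, at most 10 in all, crops included, and the job is handed in when it is done.

```bash
ls; mkdir -p pics; python3 - <<'E'
from bench import ctrl
import cv2,numpy as np
for n in("scene","top"):
    cv2.imwrite(f"pics/{n}0.png",ctrl.camera(n)); p=ctrl.camera_params(n); print(n,{k:(np.round(v,4).tolist() if k=="view" else v) for k,v in p.items()})
o=ctrl.get_obs(); print(o)
E
```

```text
bench.py
pics
scene {'fovy': 54.55854537659833, 'cx': 273.6524665642863, 'cy': 208.27176761325828, 'view': [[0.4987, 0.8668, -0.0011, -0.3843], [-0.6999, 0.4034, 0.5894, 0.3063], [0.5113, -0.2932, 0.8078, -1.2576], [0.0, 0.0, 0.0, 1.0]]}
top {'fovy': 52.38455964596798, 'cx': 282.7922895206355, 'cy': 209.21396747769964, 'view': [[0.0235, -0.9996, -0.0168, 0.0963], [0.998, 0.0225, 0.0593, -0.6083], [-0.0589, -0.0181, 0.9981, -1.2796], [0.0, 0.0, 0.0, 1.0]]}
{'time_s': 0.1, 'q': array([ 1.13670041e+00,  1.81456737e-01,  1.60788808e+00,  1.99155504e-05,
        1.35380754e+00, -2.06294098e-01]), 'dq': array([ 2.41382288e-04, -2.51312358e-03, -2.96126479e-03, -1.48292938e-03,
        7.82780258e-04, -2.14636936e-05]), 'joint_efforts': array([-1.81335913e-04, -4.45875764e+01, -3.52234912e+01, -2.69081438e-04,
        4.19248259e-03,  3.16738090e-05]), 'eef_pos': array([0.12959706, 0.55965123, 0.19568955]), 'eef_rot': array([-2.54687748e-04,  1.13656891e-01,  9.93519755e-01, -7.37153888e-04]), 'wrist_force': array([ 0.13052925, -0.38092407, -0.10528266]), 'torque': array([-0.00862162,  0.03058998,  0.03761908]), 'grasp_force': 0.0, 'opening': 1.000284770977374}
```

View pics/scene0.png

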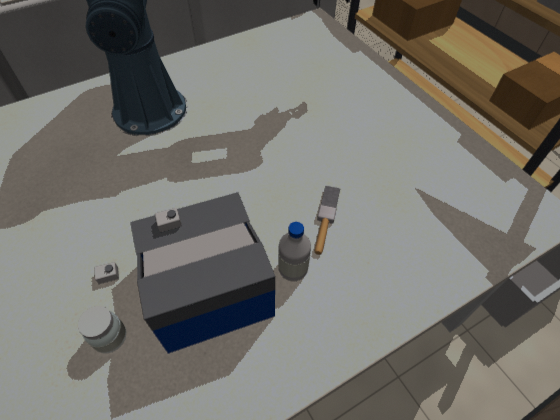

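View pics/top0.png

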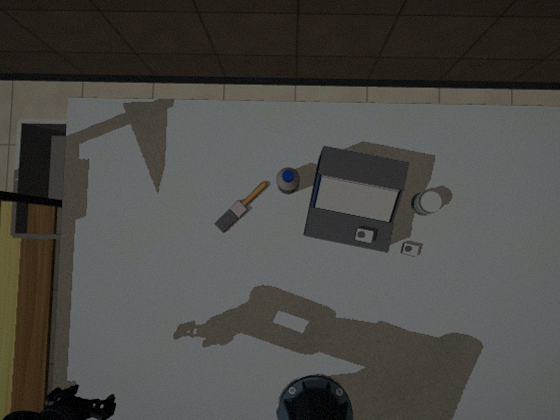

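The scene picture (seen from beyond the box) shows the box at about (205,270), the cartridge on its sill at (168,219), the spare at (105,271), the jar at (100,327), the bottle at (295,255) and the brush at (325,220). The top picture shows the box at about (357,198), the cartridge at (366,235) and the spare at (411,248). I'll enlarge both next.

```bash
python3 - <<'E'
import cv2,numpy as np
a=cv2.imread("pics/top0.png")[135:265,290:460]; b=cv2.imread("pics/scene0.png")[190:350,70:320]
a=cv2.resize(a,None,fx=4.5,fy=4.5,interpolation=cv2.INTER_CUBIC); b=cv2.resize(b,None,fx=3.2,fy=3.2,interpolation=cv2.INTER_CUBIC)
for n,i in(("a",a),("b",b)): cv2.imwrite(f"pics/crop_{n}.png",np.clip(i.astype(float)*1.5,0,255).astype(np.uint8)); print(i.shape)
E
```

```text
(585, 765, 3)
(512, 800, 3)
```

View pics/crop_a.png

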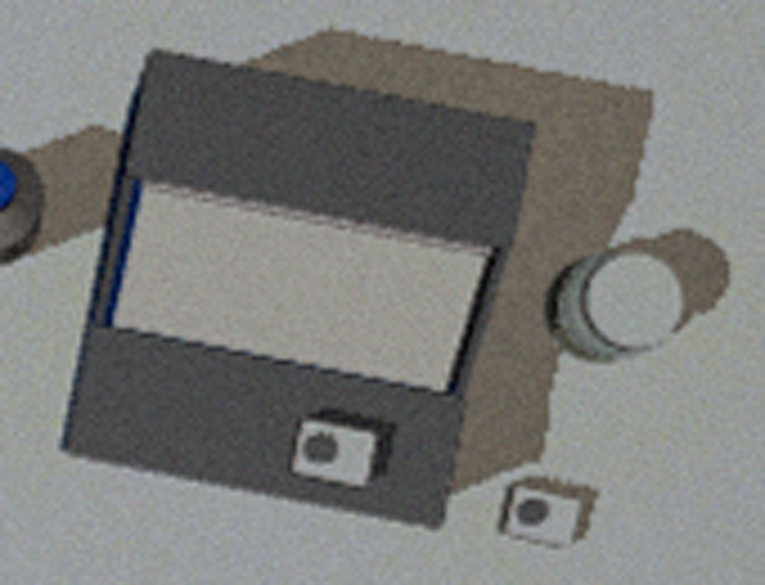

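View pics/crop_b.png

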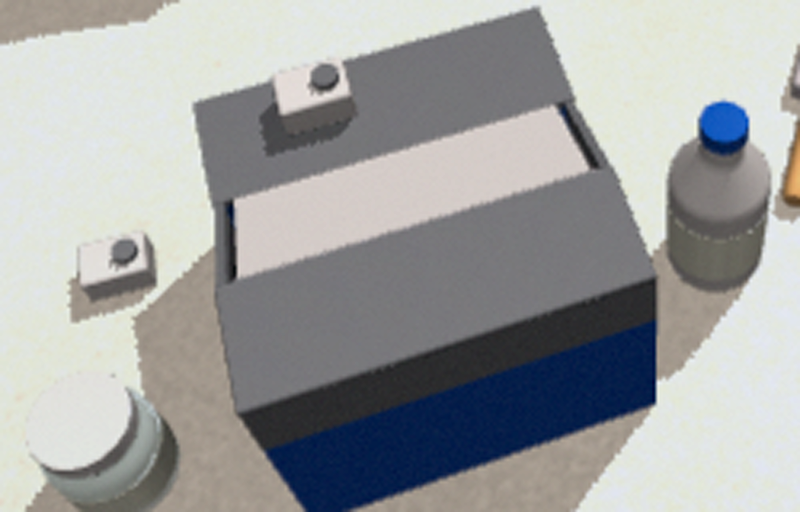

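Crop A (top): sill front corners at (65,450) and (441,527), flap's lower corners at (110,327) and (447,390), roof back corners at (153,50) and (534,124), cartridge top around (338,452). Crop B (scene): sill front corners at (195,102) and (539,8), roof back corners at (240,412) and (656,277), cartridge top around (313,88).

```bash
cat > h.py <<'E'
import numpy as np,cv2
from bench import ctrl
def KV(n):
    p=ctrl.camera_params(n); f=210/np.tan(np.radians(p["fovy"]/2)); return f,p["cx"],p["cy"],np.array(p["view"])
def ray(n,u,v,z):
    f,cx,cy,V=KV(n); R,t=V[:3,:3],V[:3,3]
    d=R.T@np.array([(u-cx)/f,-(v-cy)/f,-1]); c=-R.T@t
    return c+d*(z-c[2])/d[2]
A=lambda x,y,z:ray("top",(x+.5)/4.5+290-.5,(y+.5)/4.5+135-.5,z)
B=lambda x,y,z:ray("scene",(x+.5)/3.2+70-.5,(y+.5)/3.2+190-.5,z)
E
python3 - <<'E'
from h import *
np.set_printoptions(precision=4,suppress=True)
P={}
for n,F,x,y,z in [("sillFL",A,65,450,.14),("sillFR",A,441,527,.14),("sillFR",B,195,102,.14),("sillFL",B,539,8,.14),
 ("flapL",A,110,327,.14),("flapR",A,447,390,.14),
 ("roofBL",A,153,50,.191),("roofBR",A,534,124,.191),("roofBR",B,240,412,.191),("roofBL",B,656,277,.191)]:
    P[n,F is A]=F(x,y,z); print(n,"A" if F is A else "B",P[n,F is A])
# estimates
for a in(True,False):
    fl,fr,bl,br=[P[k,a][:2] for k in("sillFL","sillFR","roofBL","roofBR")]
    print("widths",np.linalg.norm(fl-fr),np.linalg.norm(bl-br),"depth",np.linalg.norm((fl+fr-bl-br)/2))
    d=(bl+br-fl-fr)/2; yaw=np.arctan2(d[1],d[0]); e=(fl-fr)+(bl-br); yaw2=np.arctan2(-e[0],e[1])
    ux=np.array([np.cos(yaw2),np.sin(yaw2)]); m=(fl+fr+bl+br)/4
    # local x: front -82, back roof 242-82=160 -> mid 39
    print("yaw",yaw,yaw2,"origin",m-ux*39e-3, "from front",(fl+fr)/2+.082*ux)
print("flap mid",(P["flapL",True]+P["flapR",True])/2,np.linalg.norm(P["flapL",True]-P["flapR",True]))
# cartridge mask: bright
for n,F,(x0,y0,x1,y1) in(("top",A,(350,222,380,247)),("scene",B,(150,205,185,235))):
    im=cv2.imread(f"pics/{n}0.png"); g=im.max(2)[y0:y1,x0:x1]
    t,m=cv2.threshold(g,0,255,cv2.THRESH_OTSU)
    c=max(cv2.findContours(m,cv2.RETR_EXTERNAL,cv2.CHAIN_APPROX_NONE)[0],key=cv2.contourArea)
    print(n,t,cv2.minAreaRect(c+np.array([x0,y0])))
for x,y in((303,419),(383,430),(372,486),(291,472)): print("top cart",A(x,y,.166))
for x,y in((276,70),(343,60),(355,97),(286,114)): print("scene cart",B(x,y,.166))
print("neck",A(320,447,.172),B(325,75,.172))
E
```

```text
sillFL A [0.5302 0.0481 0.14  ]
sillFR A [ 0.489  -0.1807  0.14  ]
sillFR B [ 0.4911 -0.1797  0.14  ]
sillFL B [0.533  0.0477 0.14  ]
flapL A [0.606  0.0221 0.14  ]
flapR A [ 0.5722 -0.1836  0.14  ]
roofBL A [0.7671 0.0027 0.191 ]
roofBR A [ 0.7277 -0.2214  0.191 ]
roofBR B [ 0.7294 -0.2194  0.191 ]
roofBL B [0.7696 0.0028 0.191 ]
widths 0.23251863891213795 0.22752669417287275 depth 0.24164394705921582
yaw -0.17889307028532725 -0.17628521080348195 origin [ 0.5901 -0.081 ] from front [ 0.5903 -0.0807]
widths 0.23120319768869294 0.2258838444025128 depth 0.24119227128041626
yaw -0.1761082045208813 -0.18046733798219158 origin [ 0.5924 -0.0802] from front [ 0.5927 -0.0808]
flap mid [ 0.5891 -0.0807  0.14  ] 0.2085114182178927
top 74.0 ((363.6538391113281, 235.23077392578125), (16.277639389038086, 11.96308422088623), 11.309932708740234)
scene 108.0 ((167.0, 215.0), (20.0, 34.0), 90.0)
top cart [ 0.552  -0.0924  0.166 ]
top cart [ 0.5465 -0.1399  0.166 ]
top cart [ 0.5131 -0.1338  0.166 ]
top cart [ 0.5203 -0.0857  0.166 ]
scene cart [ 0.5139 -0.1268  0.166 ]
scene cart [ 0.5277 -0.0871  0.166 ]
scene cart [ 0.5581 -0.0914  0.166 ]
scene cart [ 0.5487 -0.1332  0.166 ]
neck [ 0.5355 -0.1017  0.172 ] [ 0.5376 -0.1019  0.172 ]
```

>>> jog_arm(steps=[0,0,-0.09,0,0,0,1,0,0,-0.09,0,0,0,1,-0.54,-0.53,-0.09,0,0,0.85,1,-0.54,-0.53,-0.09,0,0,0.85,1,-0.54,-0.53,-0.09,0,0,0.85,1,-0.54,-0.53,-0.09,0,0,0.85,1,-0.54,-0.53,-0.09,0,0,0.85,1,-0.54,-0.53,-0.09,0,0,0.85,1,-0.54,-0.53,-0.09,0,0,0.85,1,-0.54,-0.53,-0.09,0,0,0.85,1])

```text
time_s: 1.35
eef_pos: [0.3989, 0.1365, 0.2864]
eef_rot: [0.0, 0.513, 0.858, 0.0]
wrist_force: [1.1, 0.2, -0.6]
opening: 0.997
grasp_force: 0.0
```

```bash
cat >> h.py <<'E'
from scipy.spatial.transform import Rotation as Ro
O=np.array([.591,-.0805]); YAW=-.178; C=np.array([[np.cos(YAW),-np.sin(YAW)],[np.sin(YAW),np.cos(YAW)]])
def state():
    o=ctrl.get_obs(); R=Ro.from_quat(np.roll(o["eef_rot"],-1)).as_matrix(); return o,np.array(o["eef_pos"]),R
def go(lx,ly,z,head):
    "shift in tool axes to box-local (lx,ly), height z, and rz to local heading (deg) of tool y"
    o,p,R=state(); t=np.append(O+C@[lx,ly],z); h=np.arctan2(R[1,1],R[0,1])
    print("t",o["time_s"],"local",np.round(C.T@(p[:2]-O),4),"z",p[2].round(4),"head",np.degrees(h-YAW).round(1),"F",np.round(o["wrist_force"],1))
    print("shift",np.round(R.T@(t-p),4),"rz",round(h-(np.radians(head)+YAW),4))
E
python3 -c "
from h import *
go(-.05,-.005,.24,38.5)"
```

```text
t 1.35 local [-0.2275  0.1796] z 0.2864 head 38.4 F [ 1.1  0.2 -0.6]
shift [-0.2549  0.0242  0.0464] rz -0.001
```

>>> jog_arm(steps=[-0.25,0.024,0,0,0,0,1,-0.25,0.024,0,0,0,0,1,-0.25,0.024,0,0,0,0,1,-0.25,0.024,0,0,0,0,1,-0.25,0.024,0.046,0,0,0,1,-0.25,0.024,0.046,0,0,0,1,-0.25,0.024,0.046,0,0,0,1])

```text
time_s: 2.22
eef_pos: [0.5379, -0.07, 0.2415]
eef_rot: [0.0, 0.513, 0.858, 0.0]
wrist_force: [0.6, -0.3, 1.4]
opening: 1.002
grasp_force: 0.0
```

```bash
python3 -c "
from h import *
go(-.05,-.005,.16,38.5)
a=ctrl.camera('top')[135:265,290:460]; b=ctrl.camera('scene')[150:310,120:320]
a=cv2.resize(a,None,fx=4.5,fy=4.5,interpolation=cv2.INTER_CUBIC); b=cv2.resize(b,None,fx=3.2,fy=3.2,interpolation=cv2.INTER_CUBIC)
for n,i in(('a',a),('b',b)): cv2.imwrite(f'pics/pre_{n}.png',np.clip(i.astype(float)*1.6,0,255).astype(np.uint8))
"
```

```text
t 2.225 local [-0.0541  0.0009] z 0.2415 head 38.5 F [ 0.6 -0.3  1.4]
shift [-0.0072 -0.0005  0.0815] rz -0.0003
```

View pics/pre_b.png

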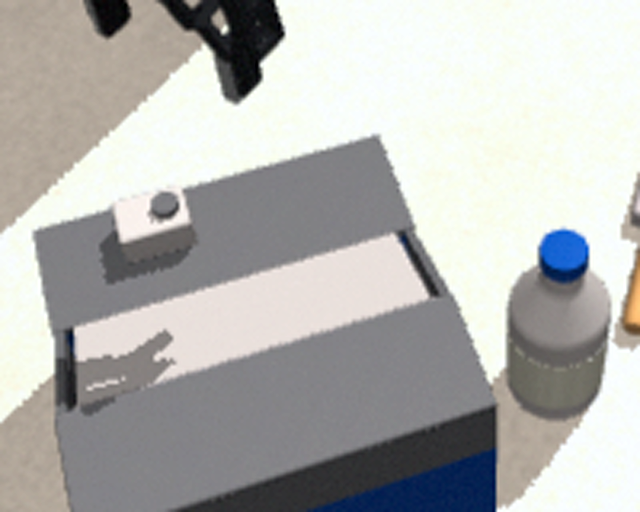

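The scene crop shows finger A's tip bottom at about (238,98) and finger B's at (108,35), with the cartridge still where it was. Next I'll compare these pixels with the tip positions predicted for 0 and 13 mm of tip set-back.

```bash
python3 -c "
from h import *
o,p,R=state()
f,cx,cy,V=KV('scene')
for nm,s in(('A',1),('B',-1)):
  for b in(0,.0065,.013):
    pts=[]
    for ey in(.0425,.057):
      for ex in(-.011,.011):
        q=p+R@np.array([ex,s*ey,-b]); c=V[:3,:3]@q+V[:3,3]; u=cx+f*c[0]/-c[2]; v=cy+f*c[1]/c[2]
        pts.append([(u-120)*3.2,(v-150)*3.2])
    print(nm,b,np.round(pts).tolist())
"
```

```text
A 0 [[236.0, 154.0], [260.0, 129.0], [256.0, 165.0], [280.0, 139.0]]
A 0.0065 [[235.0, 147.0], [258.0, 121.0], [255.0, 158.0], [278.0, 132.0]]
A 0.013 [[233.0, 140.0], [257.0, 114.0], [253.0, 151.0], [277.0, 125.0]]
B 0 [[123.0, 94.0], [148.0, 71.0], [105.0, 85.0], [129.0, 61.0]]
B 0.0065 [[121.0, 87.0], [145.0, 63.0], [102.0, 78.0], [127.0, 54.0]]
B 0.013 [[118.0, 80.0], [143.0, 56.0], [100.0, 70.0], [125.0, 47.0]]
```

View pics/pre_a.png

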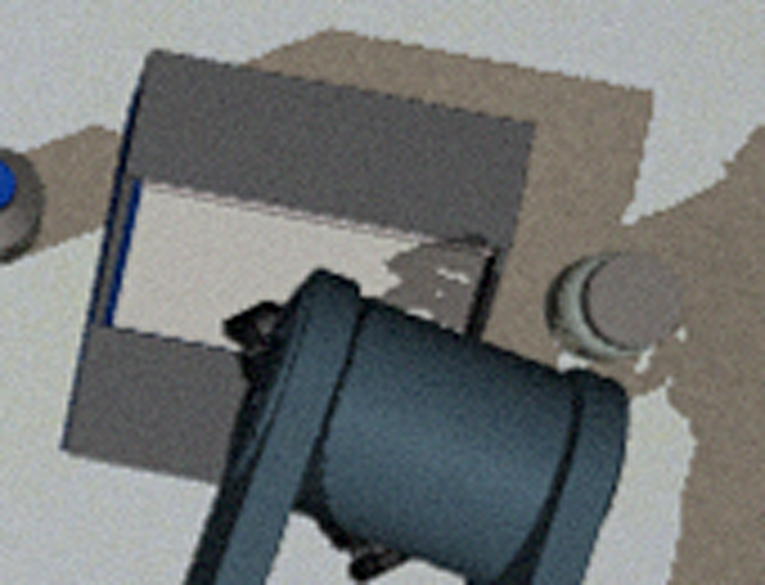

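```bash
python3 -c "
from h import *
o,p,R=state(); print(o['time_s'],p,o['q'])
for n,(x0,y0,k) in(('scene',(120,150,3.2)),('top',(290,135,4.5))):
  f,cx,cy,V=KV(n)
  for s in(1,-1):
   for b in(.013,.06):
    q=p+R@np.array([0,s*.05,-b]); c=V[:3,:3]@q+V[:3,3]; print(n,s,b,np.round([(cx+f*c[0]/-c[2]-x0)*k,(cy+f*c[1]/c[2]-y0)*k]))
im=ctrl.camera('scene')[90:250,90:290]; cv2.imwrite('pics/pre_c.png',np.clip(cv2.resize(im,None,fx=3.2,fy=3.2,interpolation=cv2.INTER_CUBIC)*2.5,0,255).astype(np.uint8))
"
```

```text
2.325 [ 0.53860255 -0.07002892  0.2426229 ] [-3.47932434e-01  7.05113515e-02  1.63572875e+00  1.82505109e-05
  1.43226901e+00 -8.42122849e-01]
scene 1 0.013 [255. 132.]
scene 1 0.06 [242.  78.]
scene -1 0.013 [121.  63.]
scene -1 0.06 [102.   7.]
top 1 0.013 [244. 357.]
top 1 0.06 [255. 353.]
top -1 0.013 [328. 520.]
top -1 0.06 [343. 523.]
```

View pics/pre_c.png

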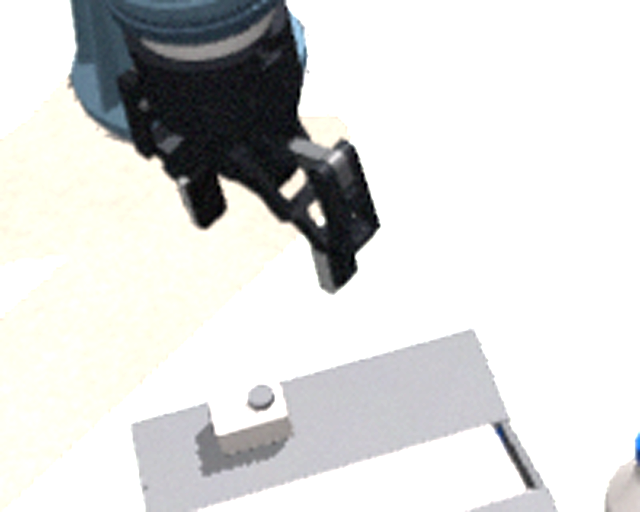

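```bash
python3 -c "
from h import *
o,p,R=state(); print(p)
for nm,(x,y) in(('A',(335,283)),('B',(205,222))):
  u,v=(x/3.2+90,y/3.2+90)
  for z in(.24,.25,.26,.27,.28): print(nm,z,np.round(R.T@(ray('scene',u,v,z)-p),4))
# ray sanity on cartridge neck: crop c (261,397)
print(ray('scene',261/3.2+90,397/3.2+90,.172))
"
```

```text
[ 0.53866115 -0.07007994  0.24267073]
A 0.24 [0.0288 0.0125 0.0026]
A 0.25 [ 0.0229  0.0191 -0.0073]
A 0.26 [ 0.017   0.0258 -0.0173]
A 0.27 [ 0.0111  0.0325 -0.0273]
A 0.28 [ 0.0052  0.0391 -0.0373]
B 0.24 [ 0.0255 -0.0869  0.0024]
B 0.25 [ 0.0196 -0.0786 -0.0076]
B 0.26 [ 0.0138 -0.0702 -0.0175]
B 0.27 [ 0.008  -0.0619 -0.0275]
B 0.28 [ 0.0021 -0.0536 -0.0375]
[ 0.54017793 -0.10217795  0.172     ]
```

```bash
python3 -c "
from h import *
a=cv2.imread('pics/scene0.png').max(2).astype(int); ims=[ctrl.camera('scene').max(2).astype(int) for _ in range(6)]; b=np.mean(ims,0)
np.set_printoptions(linewidth=250)
print('now'); print(b[166:204:2,184:214:1].round().astype(int))
print('before'); print(a[180:204:4,184:214:2])
"
```

```text
now
[[159 158 104  36  14  12  13  18  14  10   9  10  10  11  10  13  13  19  16  35  99 153 159 159 159 160 158 159 159 159]
 [159 159 125  56  33  21  13  12  11   9  10   9  14  12  10  10  13  36  97 152 159 159 159 159 159 159 159 159 159 159]
 [159 159 159  86  50  48  46  42  18  10  10  10  10  11  10  10   9 140 158 159 160 159 159 159 159 159 160 159 159 160]
 [159 159 159 133  58  46  47  46  29  13  10  10   9   9  17  10  10  74 150 159 159 159 158 159 159 159 159 159 160 159]
 [159 159 159 159  90  52  48  46  41  19  11  10  10  10  10  11  10  43 148 159 159 159 159 159 159 159 160 159 159 160]
 [159 159 159 159 137  59  46  47  46  29  15  12  10  11  13  24  80 147 158 159 159 159 159 159 159 159 159 159 159 160]
 [158 159 159 159 159  94  52  48  46  40  17   8   9  15  70 141 158 159 159 159 159 159 159 160 159 159 159 159 159 159]
 [158 159 159 159 159 144  81  54  48  46  41  50  80 138 157 158 159 159 160 159 159 159 159 159 159 159 159 159 160 160]
 [159 159 159 159 159 160 159 156 130 104 116 154 159 160 159 159 159 159 159 159 159 159 159 159 159 159 159 15
[... 927 characters left out ...]
58 159 159 160 159 159 159 158 159 159 160 159 159 159 151 151 147]
 [159 159 159 160 159 159 159 159 159 159 160 159 159 160 159 159 159 160 159 160 151 150 146 126 111  98  88  83  83  83]
 [159 159 159 159 159 159 159 159 160 159 159 159 154 149 148 147 109 108  87  85  83  83  82  83  83  83  83  83  83  83]]
before
[[118 120 121 153 153 154 155 155 153 153 154 154 154 155 155]
 [154 155 155 156 153 154 155 155 154 154 154 154 154 155 155]
 [154 154 155 154 153 154 154 155 155 154 155 155 154 153 154]
 [154 154 154 155 155 154 154 154 154 154 154 155 154 155 154]
 [154 154 154 155 154 155 155 154 154 154 154 154 155 154 155]
 [154 154 155 154 153 154 154 155 155 154 147 142 109  87  80]]
```

```bash
python3 -c "
from h import *
def pr(n,q):
  f,cx,cy,V=KV(n); c=V[:3,:3]@np.array(q)+V[:3,3]; return np.round([cx+f*c[0]/-c[2],cy+f*c[1]/c[2]],1)
for n in('scene','top'):
  f,cx,cy,V=KV(n); print(n,'cam pos',-V[:3,:3].T@V[:3,3])
  for q in((0,0,0),(0,0,.1),(.13,.56,.196),(.13,.56,.209),(.13,.56,.27)): print(q,pr(n,q))
o,p,R=state(); 
for y in(.05,.07,-.05,-.07): 
  for b in (.013,.05,.07): print('top',y,b,(pr('top',p+R@np.array([0,y,-b]))-[290,135])*4.5)
print(ctrl.get_obs()['opening'])
"
```

```text
scene cam pos [ 1.04911793 -0.15917583  0.83491312]
(0, 0, 0) [149.2 109.1]
(0, 0, 0.1) [140.6  81.9]
(0.13, 0.56, 0.196) [330.   18.8]
(0.13, 0.56, 0.209) [330.5  14.5]
(0.13, 0.56, 0.27) [333.   -6.7]
top cam pos [0.52935666 0.0867667  1.31488179]
(0, 0, 0) [314.9 412.2]
(0, 0, 0.1) [317.  427.2]
(0.13, 0.56, 0.196) [103.1 385.2]
(0.13, 0.56, 0.209) [100.9 387. ]
(0.13, 0.56, 0.27) [ 89.7 396.1]
top 0.05 0.013 [243.9 358.2]
top 0.05 0.05 [252.45 355.05]
top 0.05 0.07 [257.85 353.25]
top 0.07 0.013 [227.25 326.25]
top 0.07 0.05 [235.35 321.75]
top 0.07 0.07 [239.85 319.05]
top -0.05 0.013 [328.05 520.65]
top -0.05 0.05 [339.75 523.35]
top -0.05 0.07 [346.5 524.7]
top -0.07 0.013 [344.7 553.5]
top -0.07 0.05 [357.3 557.1]
top -0.07 0.07 [364.5  559.35]
0.9968553586382799
```

Base and box pixels agree with the calibration, but both views put the open fingertips about 47 mm behind the reported TCP and ±46 mm apart. I'll trust vision here, go down in stages and check again.

>>> jog_arm(steps=[-0.007,0,0.04,0,0,0,1,-0.007,0,0.075,0,0,0,1,-0.007,0,0.075,0,0,0,1,-0.007,0,0.075,0,0,0,1])

```text
time_s: 3.18
eef_pos: [0.542, -0.0769, 0.167]
eef_rot: [0.001, 0.513, 0.858, 0.0]
wrist_force: [-0.1, -0.4, 0.9]
opening: 1.001
grasp_force: 0.0
```

```bash
python3 -c "
from h import *
go(-.05,-.005,.102,38.5)
im=ctrl.camera('scene')[150:280,110:310]; cv2.imwrite('pics/mid.png',np.clip(cv2.resize(im,None,fx=4,fy=4,interpolation=cv2.INTER_CUBIC)*1.8,0,255).astype(np.uint8))
"
```

```text
t 3.175 local [-0.0489 -0.0051] z 0.167 head 38.5 F [-0.1 -0.4  0.9]
shift [ 0.0009 -0.0009  0.065 ] rz -0.0009
```

View pics/mid.png

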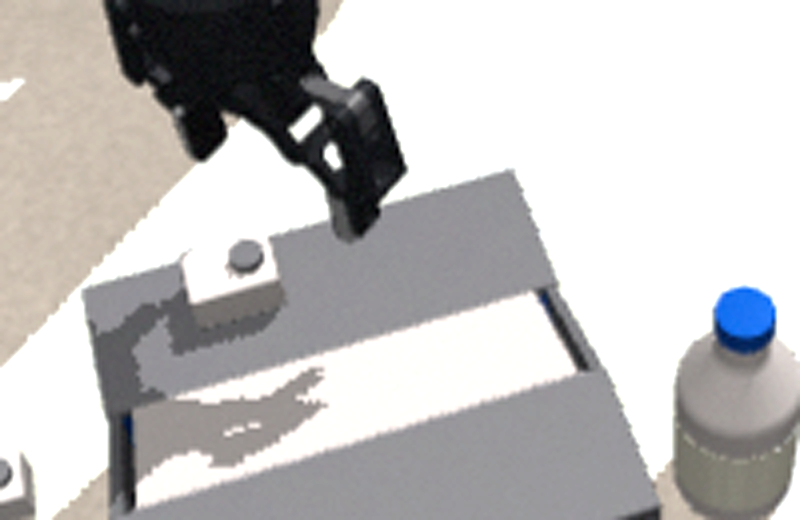

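The picture shows finger A's lowest tip corner at (353,240) and finger B's at (203,160). Both are well clear of the sill, and the cartridge neck is at (246,255). This fits the set-back; I'll compute it from these pixels.

```bash
python3 -c "
from h import *
o,p,R=state(); print(p)
for nm,(x,y) in(('A',(353,240)),('B',(203,160))):
  for z in(.18,.195,.205,.215): 
    w=ray('scene',x/4+110,y/4+150,z); print(nm,z,np.round(R.T@(w-p),4),'local',np.round(C.T@(w[:2]-O),4))
"
```

```text
[ 0.54235035 -0.0770278   0.16748373]
A 0.18 [ 0.0109  0.0299 -0.0125] local [-0.0319  0.0219]
A 0.195 [ 0.0034  0.0386 -0.0274] local [-0.0205  0.0215]
A 0.205 [-0.0015  0.0443 -0.0374] local [-0.0129  0.0212]
A 0.215 [-0.0065  0.0501 -0.0474] local [-0.0053  0.0209]
B 0.18 [ 0.0104 -0.0673 -0.0127] local [-0.1077 -0.0389]
B 0.195 [ 0.003  -0.0564 -0.0276] local [-0.0946 -0.0379]
B 0.205 [-0.0019 -0.0491 -0.0376] local [-0.0859 -0.0372]
B 0.215 [-0.0069 -0.0418 -0.0476] local [-0.0771 -0.0366]
```

>>> jog_arm(steps=[0,0,0.02,0,0,0,1,0,0,0.04,0,0,0,1,0,0,0.04,0,0,0,1,0,0,0.04,0,0,0,1])

```text
time_s: 3.72
eef_pos: [0.5423, -0.077, 0.1273]
eef_rot: [0.001, 0.513, 0.858, 0.0]
wrist_force: [-0.0, 0.2, 1.0]
opening: 1.0
grasp_force: 0.0
```

>>> jog_arm(steps=[-0.003,-0.002,0.012,0,0,0,1,-0.003,-0.002,0.023,0,0,0,1,-0.003,-0.002,0.023,0,0,0,1,-0.003,-0.002,0.023,0,0,0,1])

```text
time_s: 4.22
eef_pos: [0.5408, -0.0802, 0.1024]
eef_rot: [-0.0, 0.513, 0.858, -0.0]
wrist_force: [0.3, 0.3, -0.4]
opening: 1.001
grasp_force: 0.0
```

```bash
python3 -c "
from h import *
go(-.02,-.0085,.102,38.5)
f0=ctrl.camera('scene')
np.save('pics/f.npy',f0)
g=f0.max(2); m=(g<30).astype(np.uint8); np.set_printoptions(linewidth=250)
print(g[210:236:1,188:216])
print(g[192:216,154:180])
"
```

```text
t 4.225 local [-0.0495 -0.0086] z 0.1024 head 38.4 F [ 0.3  0.3 -0.4]
shift [-0.0182  0.0232  0.0004] rz -0.0009
[[ 16  16  23  23  25  24  35  79  85  64  24  11  11   9  13  17  14  13  16  12  13  12   8  13  17  72  84  86]
 [ 13  12  21  25  27  24  24  72  85  86  40  11  11  11  12  15  12  15  14  12   8  16  14   9  15  45  82  86]
 [ 24  32  29  24  19  25  23  37  74  80  52  20   8  11  13  14  16  11  12  16  18  16  16  13  15  40  81  86]
 [ 60  68  60  31  11  14  23  25  46  57  35  18   8  12  11  12  15  13  15  18  18  21  18  18  16  17  79  86]
 [ 86  84  85  63  28  13  13  22  26  27  29  21  10  10  12  10  13  13  18  21  18  19  16  24  15  40  81  85]
 [ 85  84  84  85  55  23  11  17  23  24  27  15  12  12  10  12  13  14  19  17  20  20  18  19  32  67  85  86]
 [ 86  86  86  84  84  51  18  12  15  24  26  18  10  14  12  11  17  10  22  23  17  24  22  24  65  83  85  85]
 [ 86  86  84  85  86  75  41  17  1
[... 4018 characters left out ...]
  36 100 148 143 143 147 149 150 157 161 153  95  87  86]
 [163 163 164 164 164 163 164 156 155 152 108  80  99 153 152 120  89  82  85  96 127 151 153 107  86  85]
 [163 164 164 154 154 154 152 117 115 102 104 117 156 152 108  87  86  84  83  85  85 119 154 134  92  84]
 [164 156 152 117 114 109 105 105 104 103 102 144 161 111  85  84  79  83  85  84  85 111 156 151  95  84]
 [160 125 104 107 103 104 103 102 102 103 103 102 154  98  79  78  58  75  85  85  85  70 152 153  93  83]
 [134 104 102 103 103 103 104 103 103 103 103 116 156  81  55  54  53  55  77  81  79  57 150 156 107  84]
 [105  99 103 104 103 104 103 104 103 103 103 145 151  77  52  53  54  54  53  61  49  68 153 160 129  84]]
```

```bash
python3 -c "
from h import *
o,p,R=state(); print(p)
for nm,(x,y) in(('A',(201.5,228.5)),('B',(165.3,209.5))):
  for z in(.145,.15,.155,.16): 
    w=ray('scene',x,y,z); print(nm,z,np.round(R.T@(w-p),4),'local',np.round(C.T@(w[:2]-O),4))
"
```

```text
[ 0.54095266 -0.08027365  0.10260981]
A 0.145 [-0.0028  0.0467 -0.0424] local [-0.011   0.0182]
A 0.15 [-0.005   0.0493 -0.0474] local [-0.0076  0.0181]
A 0.155 [-0.0072  0.052  -0.0524] local [-0.0041  0.018 ]
A 0.16 [-0.0094  0.0546 -0.0574] local [-0.0007  0.0179]
B 0.145 [-0.005  -0.047  -0.0424] local [-0.083  -0.0417]
B 0.15 [-0.0072 -0.0437 -0.0474] local [-0.0791 -0.0414]
B 0.155 [-0.0094 -0.0404 -0.0524] local [-0.0751 -0.0411]
B 0.16 [-0.0116 -0.0371 -0.0574] local [-0.0711 -0.0408]
```

>>> jog_arm(steps=[0,0,0.004,0,0,0,1,-0.003,0.004,0.004,0,0,0,1,-0.006,0.008,0.004,0,0,0,1,-0.009,0.012,0.004,0,0,0,1,-0.0125,0.016,0.004,0,0,0,1,-0.016,0.020,0.004,0,0,0,1,-0.019,0.024,0.004,0,0,0,1,-0.022,0.028,0.004,0,0,0,1,-0.025,0.032,0.004,0,0,0,1,-0.025,0.032,0.004,0,0,0,1])

```text
time_s: 5.52
eef_pos: [0.5813, -0.0872, 0.0985]
eef_rot: [0.0, 0.513, 0.858, 0.0]
wrist_force: [0.7, -0.2, 1.5]
opening: 1.001
grasp_force: 0.4
```

```bash
python3 -c "
from h import *
go(.03,-.0085,.0985,38.5)
im=ctrl.camera('scene')[170:300,110:310]; cv2.imwrite('pics/push1.png',np.clip(cv2.resize(im,None,fx=4,fy=4,interpolation=cv2.INTER_CUBIC)*1.8,0,255).astype(np.uint8))
"
```

```text
t 5.525 local [-0.0083 -0.0083] z 0.0985 head 38.4 F [ 0.7 -0.2  1.5]
shift [-0.024   0.0299  0.0001] rz -0.0009
```

View pics/push1.png

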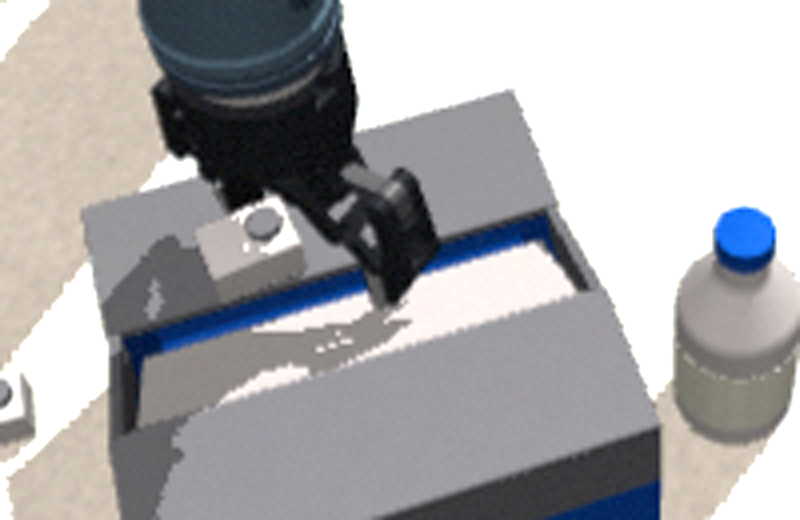

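The flap is pushed in by finger A (tip at about (393,300)). The cartridge, neck at (264,222), is at the sill's edge in front of finger B with the blue interior gap showing ahead of it. Continuing.

>>> jog_arm(steps=[-0.003,0.004,0,0,0,0,1,-0.006,0.008,0,0,0,0,1,-0.009,0.012,0,0,0,0,1,-0.0125,0.016,0,0,0,0,1,-0.016,0.020,0,0,0,0,1,-0.019,0.024,0,0,0,0,1,-0.022,0.028,0,0,0,0,1,-0.024,0.031,0,0,0,0,1,-0.024,0.031,0,0,0,0,1])

```text
time_s: 6.7
eef_pos: [0.6156, -0.0932, 0.0982]
eef_rot: [-0.004, 0.513, 0.859, -0.002]
wrist_force: [-22.1, 0.1, 10.1]
opening: 0.999
grasp_force: 11.0
```

```bash
python3 -c "
from h import *
go(.03,-.0085,.0985,38.5)
im=ctrl.camera('scene'); np.save('pics/p2.npy',im)
g=im.max(2); print(g[214:250:2,150:200:2])
"
```

```text
t 6.7 local [ 0.0265 -0.0081] z 0.0982 head 38.5 F [-22.1   0.1  10.1]
shift [-0.0025  0.0025 -0.0003] rz 0.0005
[[121 140  15  13  26  11   9  18  21  22  24  22  22  23  22  24  22  23
   23  16  11   9  19  10  11]
 [ 97  96  23  11   6  11  10   8  13  21  20  20  22  19  18  20  21  13
   13  12  12   9  10  14  13]
 [ 89  90  36   9   8  17  11   7  11  15  11   8  13  14  11  15  14  14
   13   9  10  14  12  14  10]
 [ 90  89  63  12  11  13  13  11  13  11  13  11  15  16  13  12  13  11
   14  15  14  10  11  11  12]
 [ 90  90  90  36  11  23  10   6   8  12  12  11  15   9  12  12  12  14
   10  14  11  11  10  14  10]
 [ 89  90  90  90  56  87  56  13  13  12  13  10  11  13  13  10  12  13
   13  12  14  11  12  13  10]
 [ 90  91  89  89  90  90  71  14  11  13  11  10  14  10  13  12  13  13
   10  12  10  14  11  12  11]
 [ 90  90  90  90  91  90  90  35   9   9  13  14  13  13   8  15  15  12
   14  14   9  14  12  16 
[... 355 characters left out ...]
91  91  43  13  11  11  69  90  90  92
   33  14  19  19  11  11  14]
 [ 90  91  91  91  91  90  92  91  91  92  56  12   9  36  87  91  91  89
   89  61   8  16  15  29  53]
 [ 90  89  90  89  92  91  91  91  91  62  58  33  37  67  87  85  68  45
   38  45  47  13  16  20  48]
 [ 90  89  86  86  90  90  90  90  62  58  59  57  55  59  41  38  47  53
   56  56  55  47  12  15  16]
 [ 90  64  57  58  65  90  85  63  57  54  46  38  44  45  55  56  55  55
   59  70  81  89  67  13  16]
 [ 84  58  58  58  81  64  52  40  38  44  54  55  55  54  57  65  74  89
   88  90  89  90  90  66  34]
 [ 58  57  53  48  40  41  49  54  56  55  57  59  64  77  89  88  88  88
   89  89  89  89  88  88  88]]
```

>>> jog_arm(steps=[0.003,-0.004,0,0,0,0,1,0.003,-0.004,0,0,0,0,1])

```text
time_s: 7.0
eef_pos: [0.6144, -0.0929, 0.0985]
eef_rot: [-0.0, 0.513, 0.858, -0.0]
wrist_force: [-2.6, 0.4, -0.4]
opening: 1.002
grasp_force: 1.3
```

```bash
python3 -c "
from h import *
go(-.05,-.0085,.0985,38.5)
s=ctrl.camera('scene')[180:310,110:310]; p=np.load('pics/p2.npy')[180:310,110:310]; t=ctrl.camera('top')[135:265,290:490]
i=np.vstack([np.hstack([s,p]),np.hstack([t,cv2.imread('pics/top0.png')[135:265,290:490]])])
cv2.imwrite('pics/last.png',np.clip(cv2.resize(i,None,fx=2,fy=2,interpolation=cv2.INTER_CUBIC)*1.8,0,255).astype(np.uint8))
"
```

```text
t 7.0 local [ 0.0252 -0.008 ] z 0.0985 head 38.4 F [-2.6  0.4 -0.4]
shift [ 0.0464 -0.0592  0.    ] rz -0.001
```

View pics/last.png

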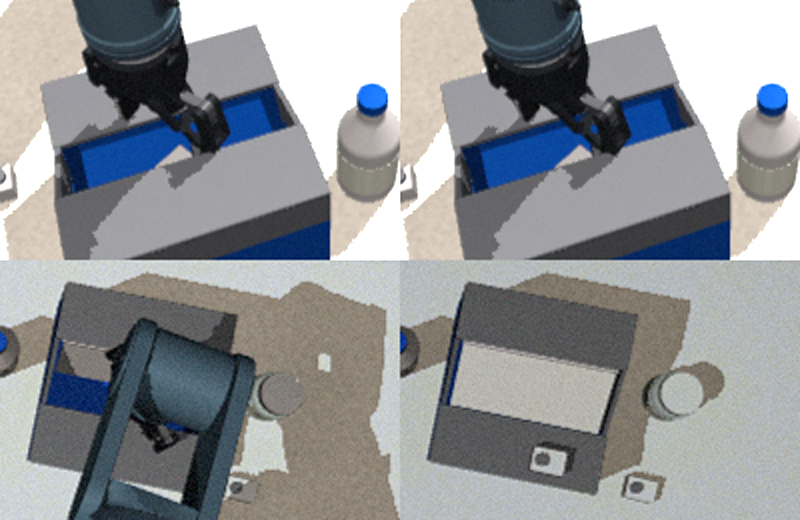

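The last picture shows the flap hanging open, the sill empty, and the cartridge's white corner down on the box floor at (178,158). Bottle, jar and spare haven't moved. Backing out slowly, then up.

>>> jog_arm(steps=[0.006,-0.008,0,0,0,0,1,0.012,-0.016,0,0,0,0,1,0.018,-0.024,0,0,0,0,1,0.025,-0.032,0,0,0,0,1,0.031,-0.040,0,0,0,0,1,0.037,-0.048,0,0,0,0,1,0.044,-0.056,0,0,0,0,1,0.052,-0.066,0,0,0,0,1,0.052,-0.066,-0.05,0,0,0,1,0.052,-0.066,-0.10,0,0,0,1])

```text
time_s: 8.35
eef_pos: [0.5305, -0.0779, 0.199]
eef_rot: [-0.001, 0.513, 0.858, -0.0]
wrist_force: [0.6, -0.1, 0.3]
opening: 1.003
grasp_force: 0.0
```

>>> jog_arm(steps=[0,0,-0.05,0,0,0,1,0.06,-0.08,-0.10,0,0,0,1,0.09,-0.12,-0.10,0,0,0,1,0.09,-0.12,-0.10,0,0,0,1,0.09,-0.12,-0.10,0,0,0,1,0.09,-0.12,-0.10,0,0,0,1,0.09,-0.12,-0.10,0,0,0,1])

```text
time_s: 9.22
eef_pos: [0.3838, -0.0558, 0.2979]
eef_rot: [-0.001, 0.513, 0.858, -0.0]
wrist_force: [0.5, -0.1, 0.8]
opening: 1.002
grasp_force: 0.0
```

```bash
python3 -c "
from h import *
go(0,0,.3,38.5)
for n,z in(('scene',0),('top',0)):
  im=ctrl.camera(n).max(2).astype(int); b=cv2.imread(f'pics/{n}0.png').max(2).astype(int)
  def px(l,z):
    w=np.append(O+C@np.array(l),z); f,cx,cy,V=KV(n); c=V[:3,:3]@w+V[:3,3]; return int(round(cy+f*c[1]/c[2])),int(round(cx+f*c[0]/-c[2]))
  for y in(-.08,-.04,0,.04,.08):
    r=[]
    for x in(-.06,-.03,-.008,.01,.03,.05,.07):
      q=px([x,y],.14+max(x,0)*45/85); r.append((int(im[q]),int(b[q])))
    print(n,y,r)
"
```

```text
t 9.225 local [-0.2083 -0.0124] z 0.2979 head 38.5 F [ 0.5 -0.1  0.8]
shift [-0.1198  0.1708 -0.0023] rz -0.0009
scene -0.08 [(79, 80), (79, 63), (79, 82), (140, 142), (139, 141), (140, 141), (140, 141)]
scene -0.04 [(80, 120), (80, 50), (80, 81), (140, 141), (140, 141), (140, 141), (140, 142)]
scene 0 [(78, 80), (79, 81), (80, 81), (140, 142), (140, 142), (140, 142), (140, 141)]
scene 0.04 [(79, 82), (79, 79), (79, 79), (139, 143), (140, 141), (141, 142), (140, 141)]
scene 0.08 [(79, 81), (79, 80), (79, 80), (141, 140), (140, 141), (140, 141), (140, 141)]
top -0.08 [(52, 53), (54, 44), (52, 50), (107, 102), (110, 103), (105, 105), (108, 96)]
top -0.04 [(53, 110), (52, 32), (55, 49), (106, 101), (108, 104), (108, 101), (108, 103)]
top 0 [(53, 52), (55, 52), (51, 50), (107, 104), (108, 104), (104, 101), (107, 99)]
top 0.04 [(49, 52), (53, 49), (53, 48), (106, 100), (106, 101), (105, 96), (106, 100)]
top 0.08 [(55, 47), (52, 53), (52, 55), (101, 103), (105, 104), (109, 105), (108, 107)]
```

Both views now show the flap shut at its original brightness, the sill empty and the arm clear, so I'm handing in.

```bash
python3 -c "
from bench import ctrl
print(ctrl.hand_in())"
```

```text
the job is handed in; nothing more can be done
None
```

The cartridge is in the return box, the flap has closed, the other things appear unmoved, and the job was handed in after about 9.3 s; the leading finger briefly met a 22 N wrist force near the hinge while the flap was open.

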